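# Release the stay and shut the plaster-cast drawer

## Robot

A 6-joint arm with a two-finger parallel gripper is mounted at the origin on the work surface. World frame = base frame: x ahead of the robot, y to its left, z up, the work surface at z = 0. Lengths are in m, angles in rad, forces in N, time in s.
With the tool pointing down it reaches from about 0.25 to 0.8 m from the base axis. Payload 8.5 kg.
Tool frame: the origin (TCP) lies at the very end of the fingers, on their centre line; the grasp point (between the pads) lies 19 mm behind it (robot.grip_depth is the distance from the TCP to the grasp point, in m); z points along the fingers, y is the line along which they close (so a half turn about z gives the same grasp; the last joint's range is limited). The gripper opens to 85 mm and grips with 20 to 120 N. Pads are 22 mm wide; open, the fingers measure 114 mm over their backs; the gripper's body (76 mm by 85 mm) begins 54 mm behind the grasp point. The pads swing forward as they close: fully open they stand 13 mm farther back than shut.
Start: joints at [-1.161, 0.238, -0.013, 1.319, 0, 1.571], TCP at [0.209, -0.481, 0.231] pointing down, gripper open.
Joint ranges: [-2.66, 2.66], [-1.03, 1.9], [-1.14, 1.46], [-1.82, 2.27], [-1.45, 1.34], [-3.14, 3.14]. Speed limits (rad/s): [2.22, 2.22, 2.79, 3.14, 3.14, 3.14].

## Interface

Orientations are given as a unit quaternion [x, y, z, w].
In Python, from plant import robot gives the robot as it stands.
- The arm moves only by the shell command python3 drive.py [OPENING], which reads ROWS from standard input. ROWS is a JSON list of rows, 1 to 5 of them, each an object with the fields xyz (a list: dx, dy, dz in mm), turn_vec (a list: a rotation vector rx, ry, rz in units of 0.25 rad); a field left out counts as zero; each row is the pose to reach, as a shift and turn from the pose commanded when the command began, along the tool's axes at that moment; what a row does not reach only later rows make up. A row lasts 1/12 s, in which the tool goes at most 0.0417 m and 0.125 rad, less where a joint would pass 70% of its speed; a pose out of reach is approached as far as the arm can. OPENING is the finger opening in m, set as the command begins (- or left out keeps the last). The fingers move at their own pace and stop on an object; the grip force is fixed at half the most. Time passes only in rows, so rows that do not move let the fingers close. It prints the time, the measured TCP pose, the force, the opening and the grip force at its end. Input that does not fit is refused with a message, and nothing moves.
- robot.sense(): the state, without advancing time (a new reading comes with each control period).
- robot.camera(name): name is "side" or "top" or "wrist"; returns a dict with "color" (384x512x3 uint8, red, green, blue), "mtx" (3x3 intrinsics, pixels), "R" (3x3) and "t" (3): a world point X has camera coordinates R X + t; the wrist camera has in their place "T_tool_cam" (4x4, takes a point from camera to tool coordinates, whose origin is the TCP and whose axes are the flange's). Camera axes: x right, y down, z forward; pixel columns grow to the right and rows downward; lengths in m; the calibration is good to about 2 mm. A picture is of the moment at which its call begins: read the wrist's pose just before it. There is no depth.
- robot.sign_off(): hands the job in; it is judged then, once.
The state is a dict: "time_s": time; "joint_pos": joint angles; "qvel": joint speeds; "effort": joint torques, N m; "ee_pos": TCP position; "orientation": TCP orientation; "force": force on the tool from outside, world axes, zero at the start; "wrist_torque": the same for the moment, N m; "grip_width": finger opening in m; "grasp_force": force on a finger pad.
Only numpy, scipy, OpenCV 4.12 (cv2) and the standard library are available. Lean on these libraries where they do the work, as an engineer would, in place of code of your own. Each camera call takes 0.05 s, during which the arm holds its last target. There are 200 camera calls.

## Task

The drawer of the red chest, with the white plaster casts in it, is locked open by its stay. Lift that stay by its yellow grip, swinging it up on the lid hinge until it stands about upright, and then push the drawer fully home, leaving the stay standing up. Leave the grey chest of brushes alone.

Things in the scene. Friction and masses are not known exactly. Their poses are not given: they have to be found in the camera images.
- red_chest: Low red steel drawer chest fixed to the bench, 220 deep (x), 200 wide (y), 120 high mm, flat lid shut on top. Its drawer stands out and holds white domed plaster casts. Origin on the bench under the middle of the front top edge: x points back into the chest, y left along the front, z up; all else is given in mm in this frame. The lid hinge runs along the front edge: axis along y at x 0, z 128.
- red_stay (a joint): Stay of the red chest: steel strap on the lid hinge at y +30, 14 wide, 116 long. Angle a in rad: 0 = level over the drawer, its end foot (x -112 to -104, down to z 88) behind the drawer front; 1.57 upright; stop 1.75. Stays where left; needs 2-3 N. Yellow grip bar, 16 dia, 30 long along y, centre x = -95 cos a + 22 sin a, y = 30, z = 128 + 95 sin a + 22 cos a mm.
- red_drawer (a joint): Opening d of the red chest's drawer (m), 0 = shut, stop 0.130, starts near 0.12; stay down blocks it at 0.112. About 1.5 N of friction, stays where left. Front: flat red panel 10 mm thick, y -100 to 100, z 4 to 108 mm, outer face at x = -(d + 10 mm); on it only a cup pull, y -35 to 35, z 28 to 54, 14 mm deep. Casts lie below z 55.
- grey_chest: Grey chest fixed to the bench, a bystander of the same build, size and origin as the red one, left or right of it. Its drawer also stands out on a stay with a yellow grip, but holds brushes and tools with wooden, blue and red handles.

How it is judged:
On the way, in this order (a step that is already met when the one before it is completed fails the run):
1. the red chest's stay is lifted at least 57 degrees while its drawer is still out (value of joint red_stay above 1 rad and value of joint red_drawer above 0.08 m), for 0.2 s.
2. the red chest's drawer is pushed home with the stay up (value of joint red_stay above 1 rad and value of joint red_drawer below 0.012 m), for 0.2 s.
At the end, for the whole second after the job is handed in: The red chest's drawer is shut to within 12 mm, its stay stands raised by at least 57 degrees (1.0 rad), and both are at rest (all of step 2 and velocity of joint red_drawer between -0.01 and 0.01 m/s and velocity of joint red_stay between -0.1 and 0.1 rad/s); the robot touches nothing.
It fails at once if the grey chest, its drawer or its stay is pushed with more than 3 N by the fingers (contact force between the fingers and grey_chest above 3 N).
It fails at once if the grey chest, its drawer or its stay is pushed with more than 3 N by the arm (contact force between the arm and grey_chest above 3 N).
It also fails if it takes over 48 s, if anything falls off the work surface, if the arm or the gripper's body presses on something with over 40 N, if the wrist force passes 120 N, or if a joint passes its speed limit or range.

## Working session

There is one attempt and no reset: what is moved stays moved. The work goes in short steps, Python scripts to look and compute and a shell command to move; the robot and the scene stay as the last step left them, time stands still between calls to the robot, and variables do not carry over. Pictures are saved under pics/ and viewed, at most 10 in all, crops included, and the job is handed in when it is done.

```bash
ls; mkdir -p pics; python3 - <<'E'
from plant import robot
import cv2,numpy as np
for n in("top","side"):
    c=robot.camera(n); cv2.imwrite(f"pics/{n}0.png",c["color"][:,:,::-1]); np.savez(f"{n}.npz",**{k:c[k] for k in("mtx","R","t")})
    print(n,-c["R"].T@c["t"],c["R"][2])
s=robot.sense();print(s["ee_pos"],s["orientation"],s["time_s"])
E
```

```text
drive.py
pics
plant.py
top [0.53016252 0.01101922 0.92124463] [ 0.07853746 -0.00397984 -0.99690322]
side [0.57362127 0.55151278 0.74042877] [ 0.02680516 -0.65485861 -0.7552759 ]
[ 0.20902207 -0.48118439  0.23074447] [ 9.79081031e-01  2.03469673e-01 -1.28711527e-04 -6.40642980e-04] 0.1
```

View pics/top0.png

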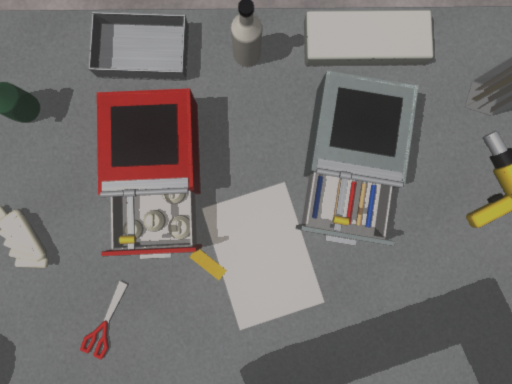

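View pics/side0.png

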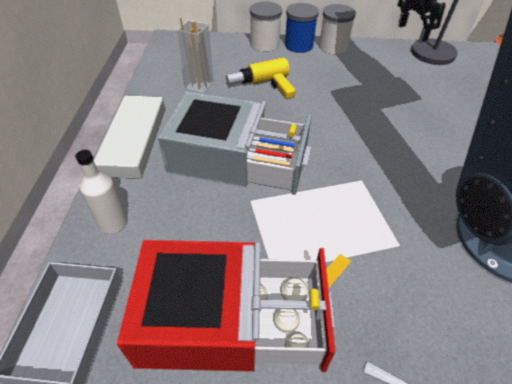

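Top view: the red chest with casts is on the left, with its grip at about (127,240) and drawer front top edge (103,252)–(196,250). Its lid corners are (98,92) and (191,90). Side view: grip at about (315,299). The grey chest is on the right in the top view.

```bash
cat > h.py <<'E'
import numpy as np,cv2
from plant import robot
def ray(c,u,v):
    d=c["R"].T@np.linalg.solve(c["mtx"],[u,v,1.]); return -c["R"].T@c["t"],d/np.linalg.norm(d)
def plane(c,u,v,z):
    o,d=ray(c,u,v); return o+d*(z-o[2])/d[2]
def tri(rays):
    A=sum(np.eye(3)-np.outer(d,d) for o,d in rays); b=sum((np.eye(3)-np.outer(d,d))@o for o,d in rays)
    return np.linalg.solve(A,b)
def yellow(img,x0,x1,y0,y1):
    h=cv2.cvtColor(img,cv2.COLOR_RGB2HSV); m=cv2.inRange(h,(22,130,90),(35,255,255)); k=np.zeros_like(m);k[y0:y1,x0:x1]=m[y0:y1,x0:x1]
    y,x=np.nonzero(k); return x.mean(),y.mean(),len(x),x.min(),x.max(),y.min(),y.max()
E
python3 - <<'E'
from h import *
T=dict(np.load("top.npz"));S=dict(np.load("side.npz"))
a=cv2.imread("pics/top0.png")[:,:,::-1].copy();b=cv2.imread("pics/side0.png")[:,:,::-1].copy()
p=yellow(a,110,145,225,248);q=yellow(b,305,322,285,312);print(p,q)
rs=[ray(T,*p[:2]),ray(S,*q[:2])];g=tri(rs);print("grip",g,[np.linalg.norm(np.cross(g-o,d)) for o,d in rs])
# red masks: fit chest body rect & drawer front
h=cv2.cvtColor(a,cv2.COLOR_RGB2HSV);m=cv2.inRange(h,(0,150,60),(8,255,255))|cv2.inRange(h,(172,150,60),(180,255,255))
for n,(y0,y1) in dict(body=(80,205),front=(243,262)).items():
    k=np.zeros_like(m);k[y0:y1,90:205]=m[y0:y1,90:205]
    y,x=np.nonzero(k);r=cv2.minAreaRect(np.c_[x,y].astype(np.float32));B=cv2.boxPoints(r);print(n,r)
    z=.12 if n=="body" else .108
    for u in B: print(u.round(1),plane(T,*u,z).round(4))
big=cv2.resize(a[80:270,85:210],None,fx=4,fy=3.1,interpolation=cv2.INTER_CUBIC);big=cv2.resize(a[170:265,90:205],None,fx=6,fy=6,interpolation=cv2.INTER_CUBIC);cv2.imwrite("pics/crop.png",big[:,:,::-1])
E
```

```text
(np.float64(126.4090909090909), np.float64(239.22727272727272), 110, np.int64(119), np.int64(134), np.int64(236), np.int64(243)) (np.float64(313.9942857142857), np.float64(298.85714285714283), 175, np.int64(310), np.int64(318), np.int64(288), np.int64(309))
grip [0.48802912 0.25645398 0.15289561] [np.float64(0.00046048553343280943), np.float64(0.0004604855334326286)]
body ((144.2344207763672, 140.76663208007812), (101.43110656738281, 95.78887176513672), 88.15238952636719)
[94.7 91.6] [0.8008 0.3393 0.12  ]
[190.5  88.5] [0.8054 0.134  0.12  ]
[193.7 189.9] [0.587 0.127 0.12 ]
[ 98. 193.] [0.5828 0.328  0.12  ]
front ((148.5044708251953, 251.09982299804688), (3.7518513202667236, 93.1746826171875), 87.45519256591797)
[101.9 251.3] [0.4605 0.3221 0.108 ]
[195.  247.2] [0.4668 0.1261 0.108 ]
[195.1 250.9] [0.4589 0.1258 0.108 ]
[102. 255.] [0.4526 0.3216 0.108 ]
```

View pics/crop.png

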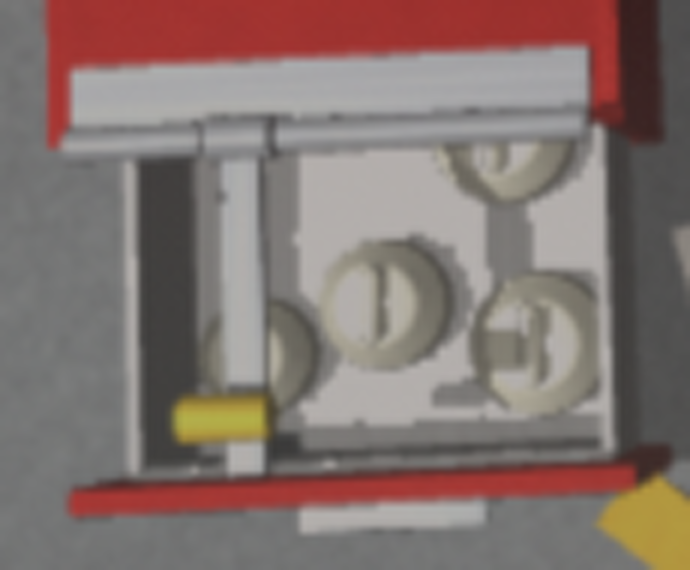

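Grip triangulates to (0.488, 0.2565, 0.153), against an expected z of 0.150. That puts the chest origin near (0.584, 0.229) with yaw about 0.03. The drawer front at x≈0.46 agrees with this. My plan is to pinch the bar by its ends, with the tool down and the fingers closing along y, so it can pivot between the pads through the arc.

Careful with the scale: shifts go in mm and turns go in units of 0.25 rad. That gives: -0.14 m is -140, 0.14 m is 140, 0.38 rad is 1.52.

```bash
cat > go.py <<'E'
# go.py x y z(mm, chest frame of TCP): needed shift/turn in tool axes, tool down at chest yaw
import sys
from h import *
from scipy.spatial.transform import Rotation as Ro
yaw=.03; O=np.array([.584,.229,0])
p=O+Ro.from_euler("z",yaw).apply(np.array(sys.argv[1:4],float)/1000)
s=robot.sense();R=Ro.from_quat(s["orientation"]);G=Ro.from_euler("z",yaw)*Ro.from_euler("x",np.pi)
c=Ro.from_euler("z",-yaw).apply(s["ee_pos"]-O)*1000
print("at",c.round(1),"shift",R.inv().apply(p-s["ee_pos"]).round(4),"turn",(R.inv()*G).as_rotvec().round(3),"t",round(s["time_s"],2),"F",np.round(s["force"],1),"w",round(s["grip_width"],4))
E
python3 go.py -95 30 230
echo '[{"xyz":[120,-120,0],"turn_vec":[0,0,1.52]},{"xyz":[120,-120,0],"turn_vec":[0,0,1.52]},{"xyz":[120,-120,0],"turn_vec":[0,0,1.52]},{"xyz":[120,-120,0],"turn_vec":[0,0,1.52]},{"xyz":[140,-140,0],"turn_vec":[0,0,1.52]}]' | python3 drive.py 0.07
python3 go.py -95 30 230
```

```text
at [-396.1 -698.6  230.7] shift [ 0.5498 -0.5651  0.0015] turn [-0.001  0.     0.38 ] t 0.1 F [-0.4  0.1 -0.5] w 0.0852
time_s: 0.52
ee_pos: [0.2817, -0.2951, 0.231]
orientation: [1.0, 0.014, -0.0, -0.0]
force: [0.9, -0.5, 0.5]
grip_width: 0.07
grasp_force: 0.0
at [-317.9 -514.8  231. ] shift [ 0.2214 -0.5454  0.0014] turn [-0.001  0.    -0.003] t 0.52 F [ 0.9 -0.5  0.5] w 0.07
```

```bash

echo '[{"xyz":[15,-38,0]},{"xyz":[30,-76,0]},{"xyz":[45,-114,0]},{"xyz":[60,-152,0]},{"xyz":[75,-190,0]}]' | python3 drive.py >/dev/null
echo '[{"xyz":[15,-38,0]},{"xyz":[30,-76,0]},{"xyz":[45,-114,0]},{"xyz":[60,-152,0]},{"xyz":[75,-190,0]}]' | python3 drive.py 
python3 go.py -95 30 200
```

```text
time_s: 1.35
ee_pos: [0.4192, 0.0387, 0.2312]
orientation: [0.999, 0.037, -0.001, -0.014]
force: [-0.1, -1.6, 1.0]
grip_width: 0.0702
grasp_force: 0.0
at [-170.5 -185.3  231.2] shift [ 0.0847 -0.2109  0.0369] turn [-0.027  0.001  0.043] t 1.35 F [-0.1 -1.6  1. ] w 0.0702
```

```bash

echo '[{"xyz":[16,-36,6]},{"xyz":[32,-72,12]},{"xyz":[48,-108,18]},{"xyz":[62,-140,25]},{"xyz":[71,-165,30]}]' | python3 drive.py >/dev/null
echo '[{},{},{}]' | python3 drive.py 
python3 go.py -95 30 200
python3 - <<'E'
from h import *
c=robot.camera("wrist");cv2.imwrite("pics/w1.png",c["color"][:,:,::-1]);
E
```

```text
time_s: 2.02
ee_pos: [0.4738, 0.0743, 0.2129]
orientation: [0.998, 0.06, -0.003, -0.029]
force: [-0.0, 0.1, 0.4]
grip_width: 0.0704
grasp_force: 0.0
at [-114.8 -151.3  212.9] shift [ 0.036  -0.1778  0.0231] turn [-0.058  0.004  0.09 ] t 2.02 F [-0.   0.1  0.4] w 0.0704
```

View pics/w1.png

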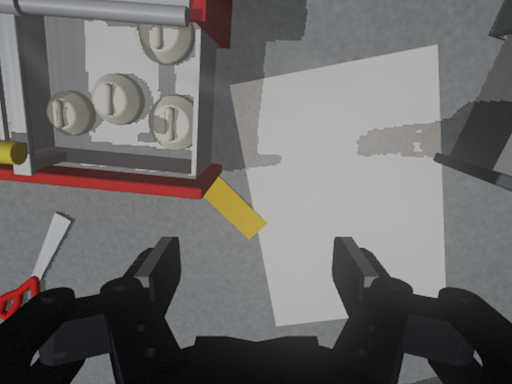

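The wrist view shows the red drawer at upper left, with the grip at about (10,152). The tool is still short of it in y, so I'll check the joints for a limit.

```bash
python3 -c "
from plant import robot
s=robot.sense();print([round(float(x),3) for x in s['joint_pos']],[round(float(x),3) for x in s['qvel']],[round(float(x),1) for x in s['effort']])"
```

```text
[0.119, 0.169, -0.152, 1.251, 0.058, 3.141] [0.003, -0.007, -0.001, -0.002, 0.001, 0.001] [-0.0, -47.1, 34.1, -0.0, 0.2, 0.0]
  5 drive.py
  3 plant.py
  8 total
```
Joint 6 at its limit 3.14. So the tool yaw limit: need half turn: rotate -π about tool z. j6 went up with +z rotation. Currently j1=.119, j6=3.141. Yaw relationship: initial j1=-1.161, j6=1.571, yaw .41: yaw_x= j1 - j6 + π? -1.161-1.571+3.142=.41 ✓.. So want yaw -π+.03 (tool x = -x): j6 = j1+... j6= j1+π-yaw; at final j1~.48 with yaw=.03 → 3.6 out of range; use yaw=.03+π → j6 =.45 . So rotate tool by -π from now: 25 rows at 0.125 rad = 2.1 s. Fine. Rotvec relative per command: -0.625 per 5 rows. Camera moves to other side. Also there's a tilt .058 to fix—the last command row includes turn fix. Rotation direction: needs j6 down: tool rz negative (positive raised j6). "what a row does not reach only later rows make up"; commanded pose perhaps measured saturated. Rotate here in place at z .213 (TCP y .074: between chests; red chest is lower. fingers open span 114; fine). First raise tilt away: turn [-.058,.004,.09] tool axes; j5 .058. Rotating first -0.6 about z then go.py with G flipped gives the small correction.

Joint 6 is at its limit, so I'll use the half-turned grasp and unwind by about π.

```bash
sed -i 's/G=Ro.from_euler("z",yaw)/G=Ro.from_euler("z",yaw+np.pi)/' go.py
echo '[{"turn_vec":[0,0,-0.48]},{"turn_vec":[0,0,-0.96]},{"turn_vec":[0,0,-1.44]},{"turn_vec":[0,0,-1.92]},{"turn_vec":[0,0,-2.4]}]' | python3 drive.py >/dev/null
echo '[{"turn_vec":[0,0,-0.48]},{"turn_vec":[0,0,-0.96]},{"turn_vec":[0,0,-1.44]},{"turn_vec":[0,0,-1.92]},{"turn_vec":[0,0,-2.4]}]' | python3 drive.py
echo '[{}]' | python3 drive.py
python3 go.py -95 30 200
```

```text
time_s: 2.9
ee_pos: [0.4738, 0.0746, 0.2133]
orientation: [0.788, 0.615, 0.015, -0.025]
force: [-0.7, -0.4, -0.5]
grip_width: 0.0701
grasp_force: 0.0
time_s: 2.98
ee_pos: [0.4739, 0.0746, 0.2133]
orientation: [0.788, 0.615, 0.015, -0.025]
force: [1.3, 0.1, 0.0]
grip_width: 0.0697
grasp_force: 0.0
at [-114.7 -151.   213.3] shift [ 0.1786 -0.0298  0.0235] turn [ 0.035 -0.057 -1.845] t 2.98 F [1.3 0.1 0. ] w 0.0697
```

```bash

echo '[{"xyz":[20,-3,0],"turn_vec":[0.008,-0.016,-0.48]},{"xyz":[40,-6,0],"turn_vec":[0.02,-0.028,-0.96]},{"xyz":[60,-9,0],"turn_vec":[0.028,-0.044,-1.44]},{"xyz":[80,-12,0],"turn_vec":[0.036,-0.06,-1.92]},{"xyz":[100,-15,0],"turn_vec":[0.044,-0.076,-2.4]}]' | python3 drive.py >/dev/null
echo '[{"turn_vec":[0,0,-0.48]},{"turn_vec":[0,0,-0.96]},{"turn_vec":[0,0,-1.44]},{"turn_vec":[0,0,-1.92]},{"turn_vec":[0,0,-2.4]}]' | python3 drive.py
echo '[{}]' | python3 drive.py
python3 go.py -95 30 200
```

```text
time_s: 3.82
ee_pos: [0.4842, 0.1752, 0.2188]
orientation: [0.305, 0.952, 0.015, -0.014]
force: [-0.6, -0.3, 0.3]
grip_width: 0.0701
grasp_force: 0.0
time_s: 3.9
ee_pos: [0.4842, 0.1751, 0.2188]
orientation: [0.305, 0.952, 0.015, -0.014]
force: [-0.4, -0.9, 0.0]
grip_width: 0.0699
grasp_force: 0.0
at [-101.3  -50.8  218.8] shift [0.0431 0.0678 0.0218] turn [ 0.032 -0.029 -0.649] t 3.9 F [-0.4 -0.9  0. ] w 0.0699
```

```bash

echo '[{"xyz":[9,14,0],"turn_vec":[0.024,-0.024,-0.48]},{"xyz":[18,28,0],"turn_vec":[0.048,-0.048,-0.96]},{"xyz":[27,42,5],"turn_vec":[0.072,-0.068,-1.44]},{"xyz":[36,56,10],"turn_vec":[0.096,-0.088,-1.92]},{"xyz":[43,68,14],"turn_vec":[0.12,-0.108,-2.4]}]' | python3 drive.py >/dev/null
echo '[{"turn_vec":[0,0,-0.16]},{"turn_vec":[0,0,-0.2]},{"turn_vec":[0,0,-0.2]}]' | python3 drive.py
python3 go.py -95 30 200
python3 - <<'E'
from h import *
c=robot.camera("wrist");cv2.imwrite("pics/w2.png",c["color"][:,:,::-1]);
E
```

```text
time_s: 4.57
ee_pos: [0.4886, 0.256, 0.2076]
orientation: [-0.012, 1.0, 0.001, -0.001]
force: [0.3, -0.5, 0.1]
grip_width: 0.0699
grasp_force: 0.0
at [-94.5  29.8 207.6] shift [0.0005 0.0002 0.0076] turn [ 0.002 -0.002 -0.006] t 4.57 F [ 0.3 -0.5  0.1] w 0.0699
```

View pics/w2.png

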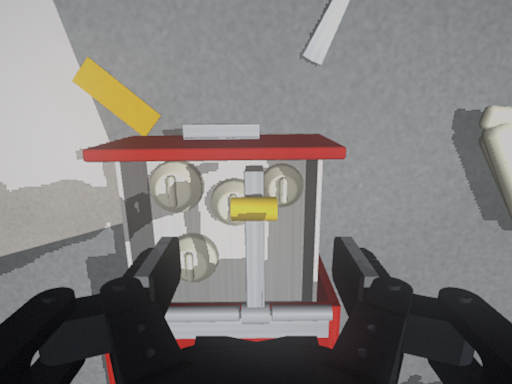

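The wrist view shows the grip bar at about (254,208), horizontal and centred between the fingers at columns 178 and 335. I'll check this against the calibration, then descend so that the TCP ends 19 mm below the bar.

```bash
python3 - <<'E'
from h import *
from scipy.spatial.transform import Rotation as Ro
s=robot.sense();c=robot.camera("wrist");q=yellow(c["color"],215,295,180,235);print(q)
T=np.eye(4);T[:3,:3]=Ro.from_quat(s["orientation"]).as_matrix();T[:3,3]=s["ee_pos"];W=T@c["T_tool_cam"]
d=W[:3,:3]@np.linalg.solve(c["mtx"],[q[0],q[1],1]);o=W[:3,3];p=o+d*(.15-o[2])/d[2];print(p)
E
python3 go.py -95 30 131
```

```text
(np.float64(254.74838012958963), np.float64(207.49784017278617), 926, np.int64(231), np.int64(277), np.int64(197), np.int64(219))
[0.48776245 0.2551239  0.15      ]
at [-94.3  29.5 207.7] shift [0.0005 0.0003 0.0767] turn [ 0.002 -0.002 -0.005] t 4.67 F [0.1 0.1 0.2] w 0.0698
```

```bash

echo '[{"xyz":[0,0,30]},{"xyz":[0,0,60]},{"xyz":[0,0,75]},{"xyz":[0,0,77]},{"xyz":[0,0,77]}]' | python3 drive.py
echo '[{},{},{},{},{}]' | python3 drive.py 0
echo '[{},{},{}]' | python3 drive.py 0
python3 go.py -95 30 131
```

```text
time_s: 5.08
ee_pos: [0.4883, 0.2556, 0.1302]
orientation: [-0.013, 1.0, 0.0, -0.002]
force: [0.1, 0.8, 0.4]
grip_width: 0.0699
grasp_force: 0.0
time_s: 5.5
ee_pos: [0.4893, 0.2549, 0.1321]
orientation: [-0.014, 1.0, -0.0, 0.0]
force: [-0.7, -9.9, 9.7]
grip_width: 0.0289
grasp_force: 58.6
time_s: 5.75
ee_pos: [0.4893, 0.2549, 0.1321]
orientation: [-0.014, 1.0, -0.0, 0.0]
force: [0.1, -9.4, 10.4]
grip_width: 0.0287
grasp_force: 58.6
at [-93.8  28.7 132.1] shift [0.0012 0.0013 0.0011] turn [-0.001  0.    -0.002] t 5.75 F [ 0.1 -9.4 10.4] w 0.0287
```

```bash

echo '[{"xyz":[-4.4,-0.8,-13.9]},{"xyz":[-10.7,-0.8,-27.1]},{"xyz":[-19,-0.8,-39.1]},{"xyz":[-29,-0.8,-49.8]},{"xyz":[-40.5,-0.8,-58.9]}]' | python3 drive.py
echo '[{},{}]' | python3 drive.py
python3 go.py -54 30 190
```

```text
time_s: 6.17
ee_pos: [0.5279, 0.2559, 0.1896]
orientation: [-0.015, 1.0, 0.0, -0.003]
force: [-2.7, -0.9, -7.5]
grip_width: 0.0285
grasp_force: 59.6
time_s: 6.33
ee_pos: [0.5291, 0.256, 0.1899]
orientation: [-0.014, 1.0, 0.001, -0.001]
force: [-3.3, -4.4, 4.2]
grip_width: 0.0281
grasp_force: 61.1
at [-54.   28.6 189.9] shift [-0.      0.0014 -0.0001] turn [ 0.001 -0.002 -0.002] t 6.33 F [-3.3 -4.4  4.2] w 0.0281
```

```bash

echo '[{"xyz":[-12.7,0,-7.2]},{"xyz":[-26.3,0,-12.7]},{"xyz":[-40.6,0,-15.6]},{"xyz":[-55.2,0,-16.6]},{"xyz":[-69.7,0,-15.4]}]' | python3 drive.py
echo '[{},{},{}]' | python3 drive.py
python3 go.py 15.2 30 205.3
python3 - <<'E'
from h import *
c=robot.camera("side");cv2.imwrite("pics/s2.png",c["color"][:,:,::-1]);
E
```

```text
time_s: 6.75
ee_pos: [0.5985, 0.2583, 0.2055]
orientation: [-0.015, 1.0, 0.001, -0.001]
force: [-5.8, -1.6, 3.4]
grip_width: 0.0285
grasp_force: 58.8
time_s: 7.0
ee_pos: [0.5993, 0.2584, 0.2053]
orientation: [-0.014, 1.0, 0.001, -0.0]
force: [-0.0, -2.7, 4.1]
grip_width: 0.0285
grasp_force: 58.7
at [ 16.2  28.9 205.3] shift [ 0.001   0.0011 -0.    ] turn [ 0.002 -0.001 -0.001] t 7.0 F [-0.  -2.7  4.1] w 0.0285
```

View pics/s2.png

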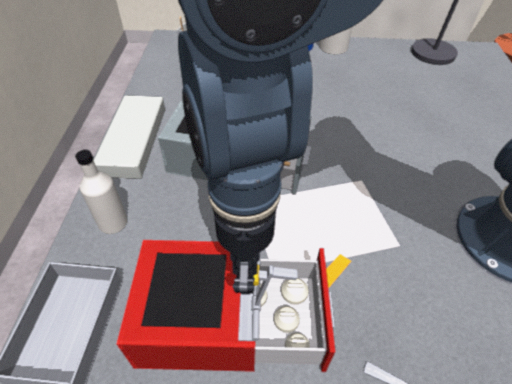

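The stay stands upright at about chest x 0 in the gripper, at pixel (255,280). The drawer front is still out at about column 325. I'll release and rise.

```bash

echo '[{},{},{},{},{}]' | python3 drive.py 0.07
echo '[{"xyz":[0,0,-30]},{"xyz":[0,0,-60]},{"xyz":[0,0,-90]},{"xyz":[0,0,-100]},{"xyz":[0,0,-100]}]' | python3 drive.py
python3 go.py -165 -60 305
python3 - <<'E'
from h import *
c=robot.camera("side");cv2.imwrite("pics/s3.png",c["color"][:,:,::-1]);
E
```

```text
time_s: 7.47
ee_pos: [0.5989, 0.2587, 0.2044]
orientation: [-0.015, 1.0, 0.001, -0.001]
force: [0.1, -0.0, -0.1]
grip_width: 0.0701
grasp_force: 0.0
time_s: 7.88
ee_pos: [0.6002, 0.2589, 0.3077]
orientation: [-0.015, 1.0, 0.002, 0.001]
force: [0.7, -0.6, -0.3]
grip_width: 0.0699
grasp_force: 0.0
at [ 17.1  29.4 307.7] shift [ 0.182  -0.0895  0.0019] turn [ 0.004  0.003 -0.   ] t 7.88 F [ 0.7 -0.6 -0.3] w 0.0699
```

View pics/s3.png

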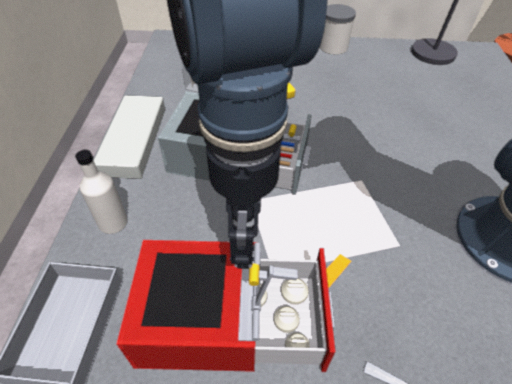

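The stay stays upright with its grip at (254,274), and the gripper is free above it. Next I'll go to the front of the drawer at chest y −60, clear of both the stay and the cup pull, with the fingers shut.

```bash

echo '[{"xyz":[36,-18,0]},{"xyz":[72,-36,0]},{"xyz":[108,-54,0]},{"xyz":[145,-72,0]},{"xyz":[182,-90,0]}]' | python3 drive.py 0 >/dev/null
echo '[{"xyz":[0,0,35]},{"xyz":[0,0,70]},{"xyz":[0,0,100]}]' | python3 drive.py
python3 go.py -165 -60 85
echo '[{"xyz":[0,0,35]},{"xyz":[0,0,70]},{"xyz":[0,0,100]},{"xyz":[0,0,115]},{"xyz":[0,0,120]}]' | python3 drive.py
echo '[{}]' | python3 drive.py
python3 go.py -145 -60 85
```

```text
time_s: 8.6
ee_pos: [0.418, 0.1625, 0.2024]
orientation: [-0.015, 1.0, 0.001, -0.001]
force: [1.0, 0.9, -0.9]
grip_width: 0.0002
grasp_force: 0.0
at [-167.9  -61.5  202.4] shift [-0.0032  0.0013  0.1174] turn [ 0.002 -0.002 -0.001] t 8.6 F [ 1.   0.9 -0.9] w 0.0002
time_s: 9.02
ee_pos: [0.4162, 0.1622, 0.0809]
orientation: [-0.015, 1.0, -0.0, -0.004]
force: [-0.6, -0.0, 0.1]
grip_width: 0.0003
grasp_force: 0.0
time_s: 9.1
ee_pos: [0.4176, 0.1628, 0.0829]
orientation: [-0.015, 1.0, 0.0, -0.003]
force: [0.9, 0.1, 0.1]
grip_width: -0.0
grasp_force: 0.0
at [-168.3  -61.2   82.9] shift [-0.0232  0.0012 -0.0023] turn [ 0.    -0.006 -0.   ] t 9.1 F [0.9 0.1 0.1] w -0.0
```

```bash

echo '[{"xyz":[-15,0,0]},{"xyz":[-30,0,0]},{"xyz":[-45,0,0]},{"xyz":[-60,0,0]},{"xyz":[-75,0,0]}]' | python3 drive.py
echo '[{"xyz":[-15,0,0]},{"xyz":[-30,0,0]},{"xyz":[-45,0,0]},{"xyz":[-56,0,0]},{"xyz":[-62,0,0]}]' | python3 drive.py
echo '[{},{}]' | python3 drive.py
python3 go.py -21 -60 85
python3 - <<'E'
from h import *
c=robot.camera("side");cv2.imwrite("pics/s4.png",c["color"][:,:,::-1]);
E
```

```text
time_s: 9.52
ee_pos: [0.4948, 0.1659, 0.0855]
orientation: [-0.015, 1.0, 0.001, -0.001]
force: [-2.8, 2.2, 0.5]
grip_width: 0.0
grasp_force: 1.1
time_s: 9.93
ee_pos: [0.5578, 0.1677, 0.0854]
orientation: [-0.015, 1.0, 0.001, -0.0]
force: [-1.5, 0.4, 1.8]
grip_width: 0.0
grasp_force: 0.7
time_s: 10.1
ee_pos: [0.5564, 0.1674, 0.0849]
orientation: [-0.015, 1.0, 0.001, -0.001]
force: [-0.1, -0.2, 0.7]
grip_width: 0.0002
grasp_force: 0.0
at [-29.5 -60.7  84.9] shift [-0.0085  0.0007 -0.0001] turn [ 0.002 -0.002 -0.001] t 10.1 F [-0.1 -0.2  0.7] w 0.0002
```

View pics/s4.png

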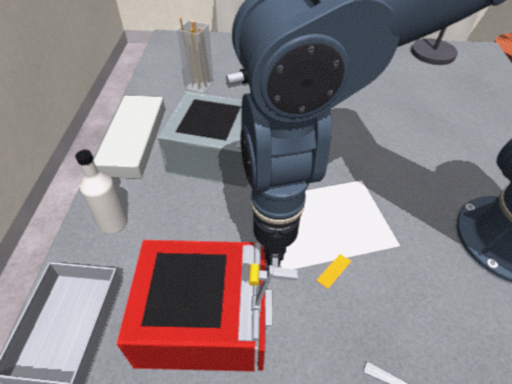

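The drawer is nearly shut, with its front at about column 265, and the stay is still up at (254,272). I'll press the last millimetres gently until the force rises.

```bash

echo '[{"xyz":[-3,0,0]},{"xyz":[-6,0,0]},{"xyz":[-8,0,0]},{"xyz":[-9,0,0]},{"xyz":[-9,0,0]}]' | python3 drive.py
echo '[{"xyz":[-1,0,0]},{"xyz":[-2,0,0]},{"xyz":[-3,0,0]},{"xyz":[-3,0,0]}]' | python3 drive.py
python3 go.py -21 -60 85
```

```text
time_s: 10.57
ee_pos: [0.5651, 0.1677, 0.0844]
orientation: [-0.015, 1.0, 0.001, -0.001]
force: [-2.5, -0.0, 2.0]
grip_width: 0.0
grasp_force: 1.3
time_s: 10.9
ee_pos: [0.5652, 0.1677, 0.0844]
orientation: [-0.015, 1.0, 0.001, -0.004]
force: [-15.3, 0.5, 10.4]
grip_width: 0.0001
grasp_force: 7.4
at [-20.6 -60.7  84.4] shift [ 0.0004  0.0007 -0.0006] turn [ 0.002 -0.008  0.   ] t 10.9 F [-15.3   0.5  10.4] w 0.0001
```

The drawer is on its stop at 15 N, with the finger at the expected x of −21. I'll back away and look.

```bash

echo '[{"xyz":[20,0,0]},{"xyz":[50,0,0]},{"xyz":[80,0,0]},{"xyz":[100,0,-20]},{"xyz":[110,0,-50]}]' | python3 drive.py
echo '[{},{},{}]' | python3 drive.py
python3 - <<'E'
from h import *
c=robot.camera("top");a=cv2.resize(c["color"][80:270,85:285],None,fx=3,fy=3);c=robot.camera("side");b=cv2.resize(c["color"][220:384,110:310],None,fx=2,fy=2)
cv2.imwrite("pics/f.png",a[:,:,::-1]);cv2.imwrite("pics/g.png",b[:,:,::-1])
E
```

```text
time_s: 11.32
ee_pos: [0.4542, 0.1635, 0.1329]
orientation: [-0.015, 1.0, -0.0, -0.004]
force: [0.4, 0.8, 0.4]
grip_width: 0.0004
grasp_force: 0.0
time_s: 11.57
ee_pos: [0.4591, 0.1646, 0.1347]
orientation: [-0.015, 1.0, 0.001, -0.0]
force: [0.6, -0.1, 0.9]
grip_width: 0.0001
grasp_force: 0.0
```

View pics/g.png

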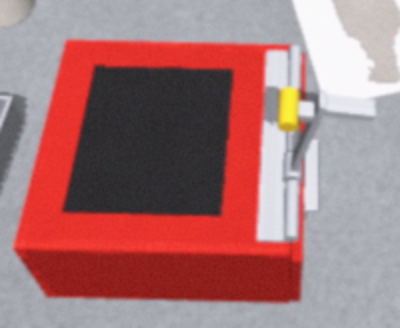

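The crop shows the drawer flush with the chest front at column 300, the stay standing with its grip at (288,108), and the robot clear.

```bash
python3 -c "
from plant import robot
print(robot.sign_off())"
```

```text
the job is handed in; nothing more can be done
None
```

The red chest's stay is standing up and its drawer is pushed home against its stop. The grey chest was not touched, and the job was handed in at about 11.7 s; the hand-in returned no verdict.

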